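# Bring the tyre valve of the cart wheel to the top

## Robot

A 6-joint arm with a two-finger parallel gripper is mounted at the origin on a cart in front of the work surface, level with it; the furniture and walls round the work are solid. World frame = base frame: x ahead of the robot, y to its left, z up, the work surface at z = 0. Lengths are in m, angles in rad, forces in N, time in s.
With the tool pointing down it reaches from about 0.275 to 0.825 m from the base axis. Payload 4.9 kg.
Tool frame: the origin (TCP) lies midway between the tips of the shut fingers; the grasp point (between the pads) lies 19 mm behind it; z points along the fingers, x is the direction in which the jaws open and shut, and the axes are right-handed (so a half turn about z gives the same grasp; the last joint's range is limited). The gripper opens to 85 mm and grips with 20 to 120 N. Pads are 22 mm wide; open, the fingers measure 114 mm over their backs; the gripper's body (76 mm by 85 mm) begins 54 mm behind the grasp point. The pads swing forward as they close: fully open they stand 13 mm farther back than shut.
Start: joints at [-1.423, 0.326, -0.193, 1.052, 0, 1.437], TCP at [0.153, -0.528, 0.206] pointing down, gripper open.
Joint ranges: [-2.65, 2.65], [-0.97, 1.79], [-1.3, 1.35], [-1.93, 2.1], [-1.47, 1.37], [-3.14, 3.14]. Speed limits (rad/s): [2.57, 2.57, 3.14, 3.14, 3.14, 3.14].

## Interface

Orientations are given as a unit quaternion [w, x, y, z].
In Python, from cell import bot gives the robot as it stands.
- The arm moves only by the shell command python3 -m handwheel 'ROWS' [FORCE]. ROWS is JSON, a list of rows, each an object of numbers: "tx", "ty", "tz": the shift along the world's x, y, z in units of 60 mm (1.0 is 60 mm); "ax", "ay", "az": the turn, a rotation vector about the world's x, y, z in rad; "claw": the finger opening in mm, from 0 to 85.4. In form: [{"tx": .., "ty": .., "tz": .., "ax": .., "ay": .., "az": .., "claw": ..}, ...]. A call has 1 to 10 rows; each row is the pose to reach, as a shift and turn from the pose commanded when the call began; what a row does not reach only later rows make up. A row lasts 1/8 s, in which the tool goes at most 62.5 mm and 10.7 degrees, less where a joint would pass 70% of its speed; a pose out of reach is approached as far as the arm can. A call with a gripper value outside its range is refused whole. The fingers move at their own pace and stop on an object; FORCE is the grip in N (left out, the last holds). Time passes only in rows, so rows that repeat a pose let the fingers close. It gives the time, the measured TCP pose, the force and the opening at its end, in the units of the state.
- bot.read_state(): the state, without advancing time (a new reading comes with each control period).
- bot.grab_frame(name): name is "scene" or "top" or "wrist"; returns the picture (480x640x3 uint8, red, green, blue); there is no depth.
- bot.camera_model(name): a dict with "fx", "fy", "cx", "cy" (pixels), "pose" (4x4, takes a point from camera to world coordinates). Camera axes: x right, y down, z forward; pixel columns grow to the right and rows downward; lengths in m; the calibration is good to about 2 mm. A picture is of the moment at which its call begins: read the wrist's pose just before it. camera_model takes no time and is no camera call; for the wrist camera it gives the pose at the moment of the call.
- bot.finish_job(): hands the job in, once; it reports no verdict.
Trained networks look in the newest picture that a camera, given by its name, has taken for a name from the list of things; names that differ only in an ending like _2 or _b are one class to them, and where a whole thing is asked for, a point or a joint stands for the part that bears it (a point fixed in the world has none). Each returns a list of dicts, best first, with "p" (0 to 1); they miss things now and then, are a little off and sometimes report something else, mostly with a low value. They report only what shows in the picture. A call takes as long as a camera call.
- bot.outline_of(camera, target): "region" (480x640 bool, what is visible of it) and "at" ([row, column] in pixels, amid what is visible of it).
The state is a dict: "time": time; "joint_pos": joint angles; "joint_velocities": joint speeds; "joint_efforts": joint torques, N m; "ee_pos": TCP position; "orientation": TCP orientation; "contact_force": force on the tool from outside, world axes, zero at the start; "wrist_torque": the same for the moment, N m; "opening": finger opening in m.
Only numpy, scipy, OpenCV 4.12 (cv2) and the standard library are available. Lean on these libraries where they do the work, as an engineer would, in place of code of your own. Each camera call takes 0.05 s, during which the arm holds its last target. There are 200 camera calls.

## Task

Two cart wheels hang on axle stands on the work bridge. Turn the larger wheel by its tyre until its air valve stem stands at the top, straight above the axle, ready for the pump, and let go so that it stays there. Do not push on the valve stem itself, and leave the smaller wheel as it is.

Things in the scene. Friction and masses are not known exactly. Their poses are not given: they have to be found in the camera images.
- axle_stand: Fixed steel stand of the larger wheel. Origin on the plywood bridge top (z 0.130) straight below the wheel's centre; x along the axle, away from the robot, y left, z up. Axle 100 mm above the origin; wheel 160 mm across, 36 mm wide (x -18 to 18). The one upright (x 35 to 49) reaches 18 mm above the axle; above that both sides of the tyre are free to pinch from above.
- cart_wheel (a joint): Angle of the larger wheel (rad): 0 = stem at the top; growing values carry the stem from the top to the right seen from the robot (the stand's -y). It starts at 0.6 to 1.35, so the top must go left. Black rubber tyre, radius 53 to 80 mm, flat sides, steel rim, grey web. Turns endlessly either way with 0.02 N m drag and stays where it is left.
- valve_stem: Air valve on the larger wheel: brass stem 8 mm thick, black cap 11 mm thick, 36 mm from the axle, standing out of the face that looks to the robot, to 44 mm from the wheel's middle plane (26 mm past the tyre's side). Origin on the axle at the wheel's centre; z points from the axle to the stem, x along the axle away from the robot. Turns with the wheel.
- small_stem_tip (a point): Cap end of the stem of the smaller wheel, which is to be left alone: 110 mm across, 30 mm wide, on a like stand, its axle 75 mm and its top 130 mm above the bridge, centre at least 0.24 m left or right of the larger one's. The point lies 41 mm in front of that wheel's middle plane, 25 mm from its axle.

How it is judged:
By the outcome, as a careful person would: the job done as asked, in the order asked, and still so for the second after the job is handed in, with the robot touching nothing.
It also fails if it takes over 32 s, if anything falls off the work surface, if the arm or the gripper's body presses on something with over 40 N, if the wrist force passes 120 N, or if a joint passes its speed limit or range.

## Working session

There is one attempt and no reset: what is moved stays moved. The work goes in short steps, Python scripts to look and compute and a shell command to move; the robot and the scene stay as the last step left them, time stands still between calls to the robot, and variables do not carry over. Pictures are saved under pics/ and viewed, about 8 in all and at most 12, crops included, and the job is handed in when it is done.

```bash
mkdir -p pics; ls
cat > h.py <<'E'
import numpy as np, cv2
from cell import bot
def save(n,f): cv2.imwrite(f'pics/{f}.png',bot_frames.setdefault(n,bot.grab_frame(n))[:,:,::-1])
bot_frames={}
def ray(c,px):  # px=(row,col)
    T=np.array(c['pose']);d=np.array([(px[1]-c['cx'])/c['fx'],(px[0]-c['cy'])/c['fy'],1.])
    return T[:3,3],T[:3,:3]@d
def plane(c,px,ax,val):
    o,d=ray(c,px);return o+d*(val-o[ax])/d[ax]
def proj(c,p):
    T=np.array(c['pose']);q=T[:3,:3].T@(np.asarray(p)-T[:3,3]);return q[1]/q[2]*c['fy']+c['cy'],q[0]/q[2]*c['fx']+c['cx']
E
python3 - <<'E'
from h import *
np.set_printoptions(precision=3,suppress=True)
ims=[]
for n in('scene','top'):
    im=bot.grab_frame(n);ims.append(im);c=bot.camera_model(n);print(n,c['fx'],np.array(c['pose']))
    for t in('cart_wheel','axle_stand','valve_stem','small_stem_tip'):
        for r in bot.outline_of(n,t)[:3]:
            ys,xs=np.where(r['region']);print(t,r['p'],r['at'],ys.min(),ys.max(),xs.min(),xs.max())
    cv2.imwrite(f'pics/{n}0.png',im[:,:,::-1])
s=bot.read_state();print(s['time'],s['ee_pos'],s['orientation'],s['contact_force'])
E
```

```text
pics
scene 622.4980518806731 [[-0.91  -0.258  0.324  0.133]
 [-0.414  0.547 -0.728  0.847]
 [ 0.011 -0.796 -0.605  0.942]
 [ 0.     0.     0.     1.   ]]
cart_wheel 0.91 [179.3, 325.7] 143 215 307 351
axle_stand 0.72 [193.3, 325.2] 143 236 288 352
small_stem_tip 0.44 [291.8, 251.5] 290 297 241 257
top 606.2368209852244 [[ 0.065 -0.976  0.208  0.297]
 [-0.998 -0.064  0.014 -0.014]
 [-0.    -0.208 -0.978  1.322]
 [ 0.     0.     0.     1.   ]]
cart_wheel 0.74 [207.4, 436.8] 187 227 396 483
axle_stand 0.85 [209.7, 435.2] 177 238 396 483
valve_stem 0.45 [218.2, 454.9] 210 227 452 459
small_stem_tip 0.42 [210.8, 227.1] 201 216 226 231
0.5 [ 0.153 -0.528  0.206] [-0.     0.799 -0.601 -0.   ] [-0.283  0.474  0.858]
```

View pics/scene0.png

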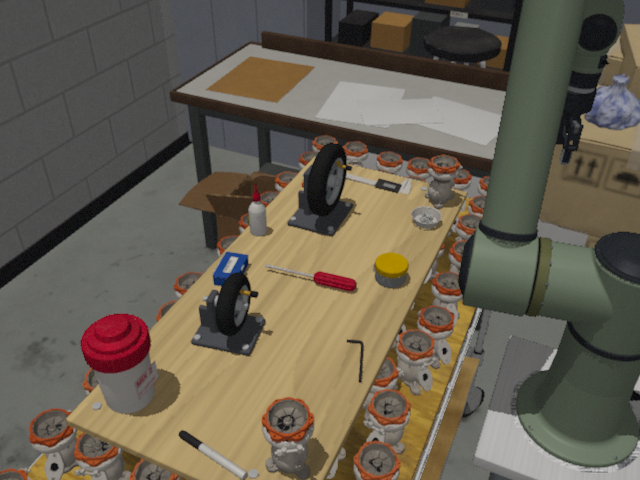

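View pics/top0.png

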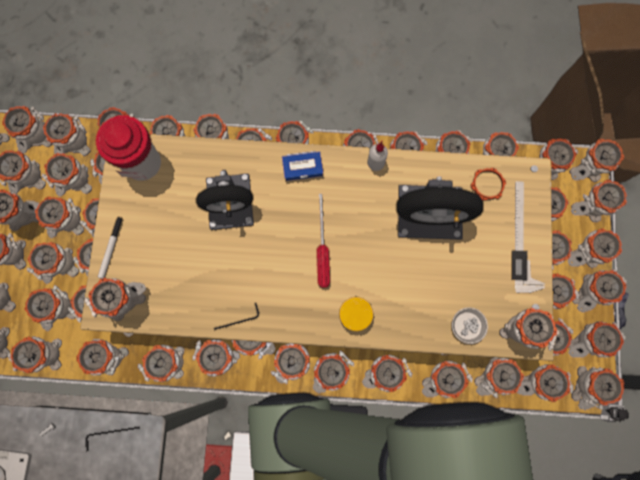

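The scene picture shows the larger wheel at about (180,325), with its stem on the robot side near (167,347). In the top picture it spans columns 396–483, with the stem at (218,455), right of the axle. Next I'll fit the pose to both silhouettes.

```bash
cat >> h.py <<'E'
def cyl(x,y,yaw,r=.08,w=.018,zc=.23):
    a=np.linspace(0,2*np.pi,60);c,s=np.cos(yaw),np.sin(yaw)
    P=[]
    for X in(-w,w):
        for t in a:
            Y,Z=r*np.sin(t),r*np.cos(t);P.append([x+c*X-s*Y,y+s*X+c*Y,zc+Z])
    return np.array(P)
def stem(x,y,yaw,phi,X=-.044,r=.036,zc=.23):
    Y,Z=-r*np.sin(phi),r*np.cos(phi);c,s=np.cos(yaw),np.sin(yaw)
    return np.array([x+c*X-s*Y,y+s*X+c*Y,zc+Z])
def mask(c,P):
    q=np.array([proj(c,p)[::-1] for p in P],np.float32);m=np.zeros((480,640),np.uint8)
    cv2.fillConvexPoly(m,np.round(cv2.convexHull(q)*16).astype(np.int32),1,shift=4);return m
E
python3 - <<'E'
from h import *
from scipy.optimize import minimize
np.set_printoptions(precision=4,suppress=True)
R={}
for n in('scene','top'):
    im=bot.grab_frame(n);c=bot.camera_model(n)
    r=bot.outline_of(n,'cart_wheel')[0]['region'].astype(np.uint8)
    pts=np.argwhere(r)[:,::-1].astype(np.int32)
    m=np.zeros((480,640),np.uint8);cv2.fillConvexPoly(m,cv2.convexHull(pts),1)
    R[n]=(c,m,im)
def cost(v,ns=('scene','top')):
    t=0
    for n in ns:
        c,m,_=R[n];k=mask(c,cyl(v[0],v[1],v[2]));t+=1-(k&m).sum()/(k|m).sum()
    return t
c=R['top'][0];p0=plane(c,(207,438),2,.27)
print(p0)
best=min((minimize(cost,[p0[0],p0[1],yw],method='Nelder-Mead',options=dict(initial_simplex=[[p0[0],p0[1],yw],[p0[0]+.02,p0[1],yw],[p0[0],p0[1]+.02,yw],[p0[0],p0[1],yw+.15]])) for yw in(-.3,0,.3)),key=lambda r:r.fun)
v=best.x;print(v,best.fun,cost(v,['scene']),cost(v,['top']))
np.save('v.npy',v)
for n in R:
    for ph in(.6,.8,1,1.2,1.35): print(n,ph,np.array(proj(R[n][0],stem(*v,ph))))
out=[]
for n in('scene','top'):
    c,m,im=R[n];im=im[:,:,::-1].copy();k=mask(c,cyl(*v));cs,_=cv2.findContours(k,0,1)
    y0,x0=(125,260) if n=='scene' else(160,370)
    b=cv2.resize(im[y0:y0+130,x0:x0+130],(400,400),interpolation=cv2.INTER_CUBIC)
    s=400/130
    for cc in cs: cv2.polylines(b,[((cc-[x0,y0]+.5)*s).astype(np.int32)],True,(0,255,0),1)
    for ph in(.6,.8,1,1.2,1.35):
        q=proj(c,stem(*v,ph));cv2.circle(b,(int((q[1]-x0+.5)*s),int((q[0]-y0+.5)*s)),2,(255,0,255),-1)
    out.append(b)
cv2.imwrite('pics/fit.png',np.hstack(out))
E
```

```text
[ 0.5851 -0.2056  0.27  ]
[ 0.5954 -0.2154  0.0669] 0.22945909802130204 0.11212001579155151 0.11733908222975054
scene 0.6 [167.2272 351.1049]
scene 0.8 [167.8808 351.8338]
scene 1 [169.1523 352.3871]
scene 1.2 [170.9831 352.7457]
scene 1.35 [172.677  352.8799]
top 0.6 [226.9807 454.8548]
top 0.8 [227.5433 457.3475]
top 1 [228.2231 459.1277]
top 1.2 [228.9899 460.1313]
top 1.35 [229.6022 460.3559]
```

View pics/fit.png

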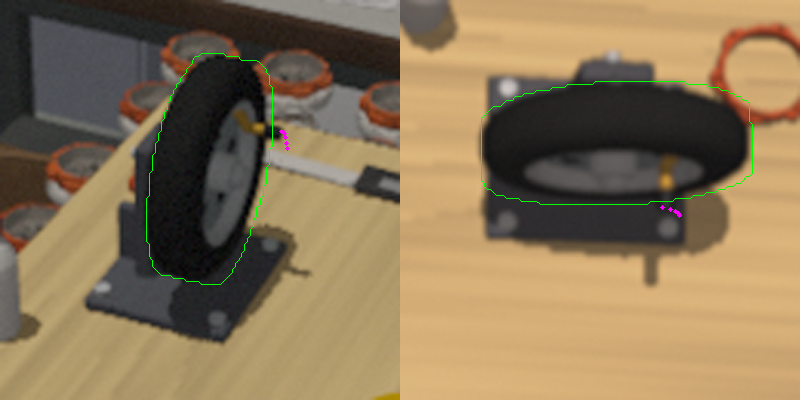

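The fit is plausible: yaw about 0.05, tyre centre about (0.595, -0.215), and stem angle roughly 0.6–0.8. I'll work out a wrist-camera view pose for a closer measurement.

Run:
```python
from h import *
from scipy.spatial.transform import Rotation as Ro
np.set_printoptions(precision=4,suppress=True)
s=bot.read_state();q=s['orientation'];R=Ro.from_quat([q[1],q[2],q[3],q[0]]).as_matrix()
T=np.eye(4);T[:3,:3]=R;T[:3,3]=s['ee_pos']
c=bot.camera_model('wrist');M=np.linalg.inv(T)@np.array(c['pose']);print(M,c['fx'])
np.save('M.npy',M)
v=np.load('v.npy')
for az in(1.34,):
  for x,tz in((.6,.40),(.5,.40),(.48,.38)):
    for ay in (0,-.4):
      t=T.copy();t[:3,:3]=Ro.from_rotvec([0,ay,0]).as_matrix()@Ro.from_rotvec([0,0,az]).as_matrix()@R;t[:3,3]=[x,-.215,tz]
      cc=dict(c);cc['pose']=t@M
      print(x,tz,ay,cc['pose'][:3,3],cc['pose'][:3,2],np.array(proj(cc,stem(*v,.7))),np.array(proj(cc,[v[0],v[1],.31])), Ro.from_matrix(t[:3,:3]@R.T).as_rotvec(),(t[:3,3]-T[:3,3])/.06)
```

```text
[[ 1.     -0.0005  0.0005  0.0005]
 [ 0.0004  0.9625  0.2714 -0.0694]
 [-0.0006 -0.2714  0.9625 -0.1666]
 [ 0.      0.      0.      1.    ]] 429.81117206169006
0.6 0.4 0 [ 0.597  -0.1456  0.5666] [ 0.0144 -0.271  -0.9625] [246.2041 254.1313] [233.7707 310.7491] [-0.    0.    1.34] [7.4504 5.2222 3.2266]
0.6 0.4 -0.4 [ 0.5323 -0.1456  0.5523] [ 0.388  -0.271  -0.8809] [255.0689 172.0159] [234.8436 252.4845] [-0.2678 -0.338   1.321 ] [7.4504 5.2222 3.2266]
0.5 0.4 0 [ 0.497  -0.1456  0.5666] [ 0.0144 -0.271  -0.9625] [252.6026 386.7984] [241.5995 471.3797] [-0.    0.    1.34] [5.7838 5.2222 3.2266]
0.5 0.4 -0.4 [ 0.4323 -0.1456  0.5523] [ 0.388  -0.271  -0.8809] [245.1951 308.0866] [226.3938 394.9553] [-0.2678 -0.338   1.321 ] [5.7838 5.2222 3.2266]
0.48 0.38 0 [ 0.477  -0.1456  0.5466] [ 0.0144 -0.271  -0.9625] [262.5175 419.1329] [252.9482 517.5879] [-0.    0.    1.34] [5.4504 5.2222 2.8933]
0.48 0.38 -0.4 [ 0.4123 -0.1456  0.5323] [ 0.388  -0.271  -0.8809] [250.9546 342.629 ] [232.2475 436.9488] [-0.2678 -0.338   1.321 ] [5.4504 5.2222 2.8933]
```

```bash
python3 -m handwheel '[{"tz":1,"claw":85},{"tx":0.3,"ty":0.3,"tz":2,"az":0.15,"claw":85},{"tx":1,"ty":1,"tz":2.8,"az":0.3,"claw":85},{"tx":1.7,"ty":1.7,"tz":3,"az":0.45,"claw":85},{"tx":2.4,"ty":2.4,"tz":3,"az":0.6,"claw":85},{"tx":3.1,"ty":3.1,"tz":3,"ax":-0.05,"ay":-0.07,"az":0.75,"claw":85},{"tx":3.8,"ty":3.8,"tz":3,"ax":-0.1,"ay":-0.14,"az":0.9,"claw":85},{"tx":4.5,"ty":4.5,"tz":3,"ax":-0.15,"ay":-0.21,"az":1.05,"claw":85},{"tx":5,"ty":5.2,"tz":3,"ax":-0.2,"ay":-0.28,"az":1.2,"claw":85},{"tx":5.4,"ty":5.2,"tz":3,"ax":-0.27,"ay":-0.34,"az":1.32,"claw":85}]' 60
python3 - <<'E'
from h import *
np.set_printoptions(precision=4,suppress=True)
v=np.load('v.npy')
c=bot.camera_model('wrist');im=bot.grab_frame('wrist')
for t in('cart_wheel','valve_stem'):
    for r in bot.outline_of('wrist',t)[:3]:
        ys,xs=np.where(r['region']);print(t,r['p'],r['at'],ys.min(),ys.max(),xs.min(),xs.max())
im=im[:,:,::-1].copy();cs,_=cv2.findContours(mask(c,cyl(*v)),0,1);cv2.drawContours(im,cs,-1,(0,255,0),1)
for ph in(.6,.8,1,1.2,1.35):
    q=proj(c,stem(*v,ph));cv2.circle(im,(int(q[1]),int(q[0])),2,(255,0,255),-1)
cv2.imwrite('pics/w1.png',im);s=bot.read_state();print(s['time'],s['ee_pos'],s['orientation'],s['joint_pos'],s['joint_velocities'])
E
```

```text
0.85 [ 0.153  -0.5283  0.2064] [ 0.      0.7994 -0.6008  0.    ] [-1.4232  0.3262 -0.1926  1.052   0.      1.4366] [ 0.0009  0.0011 -0.0009 -0.0013 -0.0012 -0.0004]validation failed for argument at $[0]...
```

View pics/w1.png

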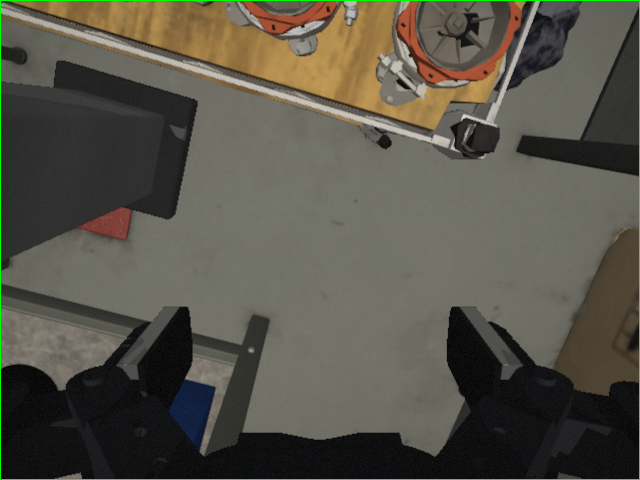

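The arm has not moved, because the call was refused, most likely over missing keys. The picture shows only the start view. I'll send every key.

```bash
cat > look.py <<'E'
from h import *
import sys
np.set_printoptions(precision=4,suppress=True)
v=np.load('v.npy')
c=bot.camera_model('wrist');im=bot.grab_frame('wrist');np.save('im.npy',im);np.save('pose.npy',np.array(c['pose']))
for t in('cart_wheel','valve_stem'):
    for r in bot.outline_of('wrist',t)[:3]:
        ys,xs=np.where(r['region']);print(t,r['p'],r['at'],ys.min(),ys.max(),xs.min(),xs.max())
im=im[:,:,::-1].copy();cs,_=cv2.findContours(mask(c,cyl(*v)),0,1);cv2.drawContours(im,cs,-1,(0,255,0),1)
for ph in np.arange(-.2,1.4,.2):
    q=proj(c,stem(*v,ph));cv2.circle(im,(int(q[1]),int(q[0])),2,(255,0,255),-1)
cv2.imwrite(f'pics/{sys.argv[1]}.png',im);s=bot.read_state();print(s['time'],s['ee_pos'],s['orientation'],s['joint_pos'],s['contact_force'],s['opening'])
E
python3 -m handwheel '[{"tx":0,"ty":0,"tz":1,"ax":0,"ay":0,"az":0,"claw":85},{"tx":0.3,"ty":0.3,"tz":2,"ax":0,"ay":0,"az":0.15,"claw":85},{"tx":1,"ty":1,"tz":2.8,"ax":0,"ay":0,"az":0.3,"claw":85},{"tx":1.7,"ty":1.7,"tz":3,"ax":0,"ay":0,"az":0.45,"claw":85},{"tx":2.4,"ty":2.4,"tz":3,"ax":0,"ay":0,"az":0.6,"claw":85},{"tx":3.1,"ty":3.1,"tz":3,"ax":-0.05,"ay":-0.07,"az":0.75,"claw":85},{"tx":3.8,"ty":3.8,"tz":3,"ax":-0.1,"ay":-0.14,"az":0.9,"claw":85},{"tx":4.5,"ty":4.5,"tz":3,"ax":-0.15,"ay":-0.21,"az":1.05,"claw":85},{"tx":5,"ty":5.2,"tz":3,"ax":-0.2,"ay":-0.28,"az":1.2,"claw":85},{"tx":5.4,"ty":5.2,"tz":3,"ax":-0.27,"ay":-0.34,"az":1.32,"claw":85}]' 60 && python3 look.py w2
```

```text
time: 2.1
ee_pos: [0.4779, -0.2134, 0.3871]
orientation: [0.005, 0.979, 0.029, 0.202]
contact_force: [-0.1, -1.0, -0.9]
opening: 0.0848
cart_wheel 0.95 [203.3, 387.7] 108 300 324 449
2.25 [ 0.4763 -0.2158  0.3862] [0.0051 0.9796 0.0239 0.1993] [-0.7356 -0.0717 -0.2808  1.0564  0.2649  0.8275] [-0.0528  0.1961  0.6205] 0.0848633414982642
```

View pics/w2.png

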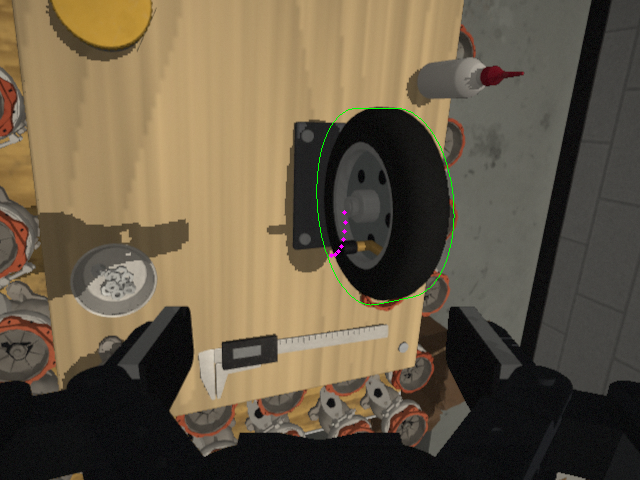

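The wrist view shows the larger wheel at about (203,388), rim opening at columns 333–392 and rows 142–270, and stem cap at (348,247). The stem lies to the right of the axle as seen from the robot. I'll refine with the settled pose, a rounded tyre profile and the rim circle.

```bash
cat > fit.py <<'E'
from h import *
import sys
from scipy.optimize import minimize
np.set_printoptions(precision=4,suppress=True)
D=[]
for n in('wrist','scene','top'):
    im=bot.grab_frame(n);c=bot.camera_model(n)
    r=bot.outline_of(n,'cart_wheel')[0]['region'].astype(np.uint8)
    m=np.zeros((480,640),np.uint8);cv2.fillConvexPoly(m,cv2.convexHull(np.argwhere(r)[:,::-1].astype(np.int32)),1)
    D.append((c,m,im))
c,m,im=D[0]
g=cv2.cvtColor(im,cv2.COLOR_RGB2GRAY);v0=np.load('v.npy')
w=((g>55)&(cv2.erode(m,np.ones((9,9)))>0)).astype(np.uint8)
k,lab,st,_=cv2.connectedComponentsWithStats(w);b=1+st[1:,4].argmax();inner=np.zeros_like(m);print('inner',st[b])
cv2.fillConvexPoly(inner,cv2.convexHull(np.argwhere(lab==b)[:,::-1].astype(np.int32)),1)
def tyre(x,y,yaw,sh): return np.vstack([cyl(x,y,yaw,.08-sh,.018),cyl(x,y,yaw,.08-sh*.3,.014),cyl(x,y,yaw,.08,.008)])
iou=lambda a,b:1-(a&b).sum()/(a|b).sum()
def ring(v): # rim circle on front face
    P=cyl(v[0],v[1],v[2],.053,.018)[:60];return mask(c,P)
def cost(v):
    P=tyre(*v);return np.array([iou(mask(cc,P),mm) for cc,mm,_ in D]+[iou(ring(v),inner)])
v1=[*v0,.006]
S=np.array([v1]+[np.add(v1,d) for d in np.diag([.015,.015,.08,.006])])
r=minimize(lambda v:cost(v)@[1,.7,.7,1],v1,method='Nelder-Mead',options=dict(initial_simplex=S,maxiter=250))
v=r.x;print(v,cost(v));np.save('v.npy',v[:3])
for ph in np.arange(.4,1.4,.1): print(round(ph,1),*[np.round(proj(cc,stem(*v[:3],ph,X)),1) for cc in(c,D[2][0]) for X in(-.044,-.020)])
o=im[:,:,::-1].copy();x0,y0=290,90;s=3.
b=cv2.resize(o[y0:y0+220,x0:x0+200],None,fx=s,fy=s,interpolation=cv2.INTER_CUBIC)[:600]
for mk,col in((mask(c,tyre(*v)),(0,255,0)),(ring(v),(255,255,0))):
    for cc in cv2.findContours(mk,0,1)[0]: cv2.polylines(b,[((cc-[x0,y0]+.5)*s).astype(np.int32)],True,col,1)
for ph in np.arange(0,1.41,.1):
    a=[tuple(((np.array(proj(c,stem(*v[:3],ph,X))[::-1])-[x0,y0]+.5)*s).astype(int)) for X in(-.044,-.020)]
    cv2.line(b,tuple(map(int,a[0])),tuple(map(int,a[1])),(255,0,255) if round(ph*10)%5 else(0,0,255),1)
cv2.imwrite(f'pics/{sys.argv[1]}.png',b)
s=bot.read_state();print(s['time'],s['ee_pos'],s['orientation'])
E
python3 fit.py f1
```

```text
inner [ 337  139   60  127 3386]
[ 0.5982 -0.2151  0.0233  0.0124] [0.0117 0.0756 0.0623 0.0797]
0.4 [232.3 349.9] [229.8 377.7] [225.3 450.5] [212.3 450.5]
0.5 [235.9 348.7] [233.3 376.4] [225.6 452.1] [212.6 452.1]
0.6 [239.2 347.4] [236.5 375. ] [225.9 453.6] [212.9 453.6]
0.7 [242. 346.] [239.2 373.3] [226.2 455. ] [213.3 454.9]
0.8 [244.4 344.4] [241.6 371.6] [226.6 456.1] [213.7 456.1]
0.9 [246.3 342.7] [243.5 369.7] [227.  457.1] [214.1 457.1]
1.0 [247.8 341. ] [244.9 367.8] [227.4 457.9] [214.5 457.9]
1.1 [248.8 339.2] [246.  365.8] [227.8 458.5] [215.  458.5]
1.2 [249.3 337.4] [246.5 363.7] [228.2 458.9] [215.4 458.9]
1.3 [249.4 335.5] [246.6 361.7] [228.7 459.1] [215.9 459.1]
2.55 [ 0.4768 -0.2169  0.3865] [0.0053 0.9796 0.0238 0.1997]
```

View pics/f1.png

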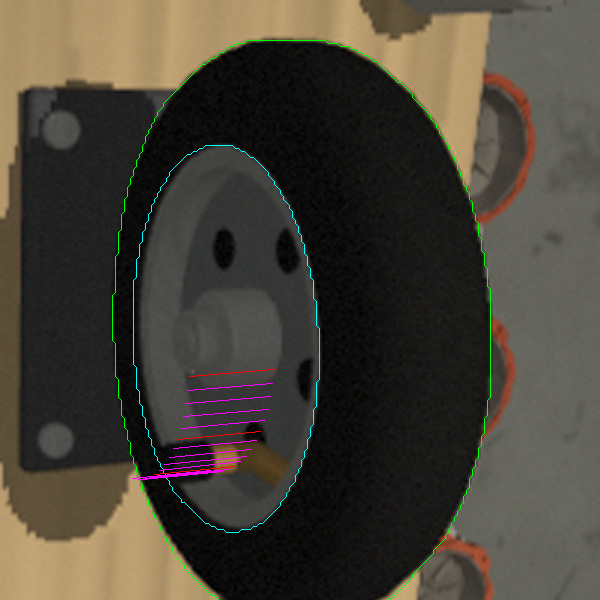

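The fit is tight: tyre mask error is 1%, centre (0.598, -0.215), yaw 0.023. The cap end at about (244,345) px gives a stem angle of roughly 0.8. My plan is to pinch the tyre at +0.4 rad, swing it about the axle to -0.4 rad, and check.

```bash
cat > plan.py <<'E'
from h import *
from scipy.spatial.transform import Rotation as Ro
np.set_printoptions(precision=3,suppress=True)
v=np.load('v.npy')
def pose(a,rho):
    u=np.array([np.cos(v[2]),np.sin(v[2]),0])
    R=Ro.from_rotvec(u*a)
    Rd=Ro.from_matrix(np.array([u,[np.sin(v[2]),-np.cos(v[2]),0],[0,0,-1]]).T)
    return np.array([v[0],v[1],.23])+R.apply([0,0,rho]),R*Rd
def rel(p,q): # shift, turn of pose q from p
    d=(q[1]*p[1].inv()).as_rotvec();return (q[0]-p[0])/.06,d
def now():
    s=bot.read_state();q=s['orientation'];return np.array(s['ee_pos']),Ro.from_quat([q[1],q[2],q[3],q[0]])
E
python3 - <<'E'
from plan import *
n=now()
for r in(.15,.1,.042): print(r,pose(.4,r)[0],*rel(n,pose(.4,r)))
for a in np.arange(.4,-.45,-.1): print(round(a,1),*rel(pose(.4,.042),pose(a,.042)))
E
```

```text
0.15 [ 0.6   -0.273  0.368] [ 2.047 -0.943 -0.305] [0.4   0.411 0.056]
0.1 [ 0.599 -0.254  0.322] [ 2.039 -0.618 -1.073] [0.4   0.411 0.056]
0.042 [ 0.599 -0.231  0.269] [ 2.03  -0.242 -1.963] [0.4   0.411 0.056]
0.4 [0. 0. 0.] [0. 0. 0.]
0.3 [-0.002  0.066  0.024] [-0.1   -0.002  0.   ]
0.2 [-0.003  0.133  0.041] [-0.2   -0.005  0.   ]
0.1 [-0.005  0.203  0.052] [-0.3   -0.007  0.   ]
0.0 [-0.006  0.273  0.055] [-0.4   -0.009  0.   ]
-0.1 [-0.008  0.342  0.052] [-0.5   -0.012  0.   ]
-0.2 [-0.01   0.412  0.041] [-0.6   -0.014  0.   ]
-0.3 [-0.011  0.479  0.024] [-0.7   -0.016  0.   ]
-0.4 [-0.013  0.545  0.   ] [-0.8   -0.019 -0.   ]
```

```bash
python3 -m handwheel '[{"tx":0.7,"ty":-0.4,"tz":0.3,"ax":0.13,"ay":0.14,"az":0.02,"claw":85},{"tx":1.5,"ty":-0.8,"tz":0.1,"ax":0.26,"ay":0.27,"az":0.04,"claw":85},{"tx":2.05,"ty":-0.94,"tz":-0.3,"ax":0.4,"ay":0.41,"az":0.056,"claw":85},{"tx":2.05,"ty":-0.94,"tz":-0.3,"ax":0.4,"ay":0.41,"az":0.056,"claw":85},{"tx":2.04,"ty":-0.78,"tz":-0.69,"ax":0.4,"ay":0.41,"az":0.056,"claw":85},{"tx":2.04,"ty":-0.62,"tz":-1.07,"ax":0.4,"ay":0.41,"az":0.056,"claw":75},{"tx":2.04,"ty":-0.62,"tz":-1.07,"ax":0.4,"ay":0.41,"az":0.056,"claw":70}]' 60
python3 - <<'E'
from plan import *
n=now();print(n[0],*rel(n,pose(.4,.1)),bot.read_state()['contact_force'],bot.read_state()['joint_pos'])
im=bot.grab_frame('wrist');cv2.imwrite('pics/w3.png',im[:,:,::-1])
E
```

```text
time: 3.42
ee_pos: [0.5986, -0.253, 0.3195]
orientation: [-0.2, 0.98, 0.012, -0.004]
contact_force: [0.3, 0.0, 1.3]
opening: 0.0701
[ 0.599 -0.253  0.319] [ 0.009 -0.017  0.044] [-0.003 -0.002 -0.001] [0.287 0.019 1.323] [-0.668  0.721  0.662  1.78   0.305  0.837]
```

View pics/w3.png

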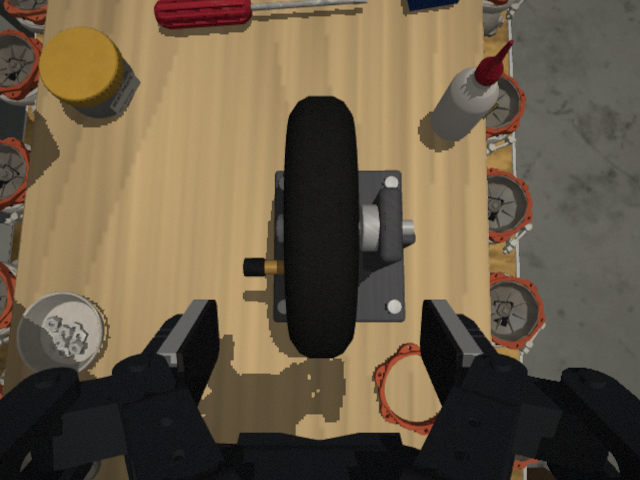

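The wrist picture shows the tyre centred between the fingers (columns 285–357). The stem at (268,255) is clear of the near finger. Going in and pinching.

```bash
python3 -m handwheel '[{"tx":0,"ty":0.18,"tz":-0.4,"ax":0,"ay":0,"az":0,"claw":70},{"tx":0,"ty":0.37,"tz":-0.87,"ax":0,"ay":0,"az":0,"claw":65},{"tx":0,"ty":0.37,"tz":-0.87,"ax":0,"ay":0,"az":0,"claw":50},{"tx":0,"ty":0.37,"tz":-0.87,"ax":0,"ay":0,"az":0,"claw":30},{"tx":0,"ty":0.37,"tz":-0.87,"ax":0,"ay":0,"az":0,"claw":30},{"tx":0,"ty":0.37,"tz":-0.87,"ax":0,"ay":0,"az":0,"claw":30},{"tx":0,"ty":0.37,"tz":-0.87,"ax":0,"ay":0,"az":0,"claw":30}]' 60
python3 - <<'E'
from plan import *
n=now();s=bot.read_state();print(n[0],*rel(n,pose(.4,.042)),s['contact_force'],s['wrist_torque'],s['opening'],s['joint_pos'])
E
```

```text
time: 4.35
ee_pos: [0.5991, -0.2328, 0.2726]
orientation: [-0.197, 0.98, 0.012, -0.001]
contact_force: [-4.0, -2.2, 6.2]
opening: 0.0337
[ 0.599 -0.233  0.273] [-0.007  0.022 -0.066] [ 0.003  0.004 -0.   ] [-3.982 -2.207  6.189] [-0.104  1.012  0.477] 0.03370046271572058 [-0.645  0.677  0.47   1.615  0.311  0.862]
```

```bash
python3 -m handwheel '[{"tx":0,"ty":0.07,"tz":0.024,"ax":-0.1,"ay":-0.002,"az":0,"claw":30},{"tx":0,"ty":0.133,"tz":0.041,"ax":-0.2,"ay":-0.005,"az":0,"claw":30},{"tx":-0.005,"ty":0.203,"tz":0.052,"ax":-0.3,"ay":-0.007,"az":0,"claw":30},{"tx":-0.006,"ty":0.273,"tz":0.055,"ax":-0.4,"ay":-0.009,"az":0,"claw":30},{"tx":-0.008,"ty":0.342,"tz":0.052,"ax":-0.5,"ay":-0.012,"az":0,"claw":30},{"tx":-0.01,"ty":0.412,"tz":0.041,"ax":-0.6,"ay":-0.014,"az":0,"claw":30},{"tx":-0.011,"ty":0.479,"tz":0.024,"ax":-0.7,"ay":-0.016,"az":0,"claw":30},{"tx":-0.013,"ty":0.545,"tz":0,"ax":-0.8,"ay":-0.019,"az":0,"claw":30},{"tx":-0.013,"ty":0.545,"tz":0,"ax":-0.8,"ay":-0.019,"az":0,"claw":30},{"tx":-0.013,"ty":0.545,"tz":0,"ax":-0.8,"ay":-0.019,"az":0,"claw":30}]' 60
python3 - <<'E'
from plan import *
n=now();s=bot.read_state();print(n[0],*rel(n,pose(-.4,.042)),s['contact_force'],s['wrist_torque'],s['opening'],s['joint_pos'])
ims=[]
for k,(y0,x0) in dict(top=(160,370),scene=(125,260),wrist=(60,220)).items():
    im=bot.grab_frame(k);c=bot.camera_model(k)
    for r in bot.outline_of(k,'valve_stem')[:2]: print(k,r['p'],r['at'],np.argwhere(r['region']).min(0),np.argwhere(r['region']).max(0))
    for ph in(-.2,-.1,0,.1,.2): print(ph,np.array(proj(c,stem(*v,ph))),np.array(proj(c,stem(*v,ph,-.03))))
    if k!='wrist':
        b=cv2.resize(im[y0:y0+130,x0:x0+130],(400,400),interpolation=cv2.INTER_CUBIC)
        for ph in(-.1,0,.1):
            a=[tuple(int(t) for t in (np.array(proj(c,stem(*v,ph,X))[::-1])-[x0,y0]+.5)*400/130) for X in(-.044,-.02)]
            cv2.line(b,*a,(255,0,255) if ph else(255,0,0),1)
        ims.append(b[:,:,::-1])
cv2.imwrite('pics/chk.png',np.hstack(ims))
E
```

```text
time: 5.6
ee_pos: [0.5981, -0.1974, 0.2736]
orientation: [0.199, 0.98, 0.013, 0.004]
contact_force: [-10.0, 7.8, 13.5]
opening: 0.034
[ 0.598 -0.197  0.274] [-0.004 -0.022 -0.082] [ 0.     0.002 -0.004] [-10.007   7.802  13.504] [ 0.978  1.955 -0.778] 0.03399724297728363 [-0.24   0.37  -0.025  1.063 -0.385  1.282]
top 0.49 [217.7, 441.8] [209 441] [225 446]
-0.2 [224.564 438.919] [216.96  438.931]
-0.1 [224.578 440.969] [216.97  440.975]
0 [224.638 443.002] [217.028 443.003]
0.1 [224.743 444.996] [217.134 444.991]
0.2 [224.892 446.928] [217.286 446.918]
-0.2 [171.287 345.303] [169.893 339.151]
-0.1 [170.276 345.927] [168.888 339.784]
0 [169.407 346.551] [168.024 340.417]
0.1 [168.688 347.166] [167.31  341.043]
0.2 [168.125 347.766] [166.752 341.655]
wrist 0.79 [302.9, 232.5] [292 222] [314 248]
-0.2 [290.934 218.216] [290.948 249.613]
-0.1 [297.353 219.133] [297.365 250.238]
0 [303.123 220.185] [303.133 250.954]
0.1 [308.181 221.351] [308.19  251.749]
0.2 [312.485 222.611] [312.492 252.608]
```

View pics/chk.png

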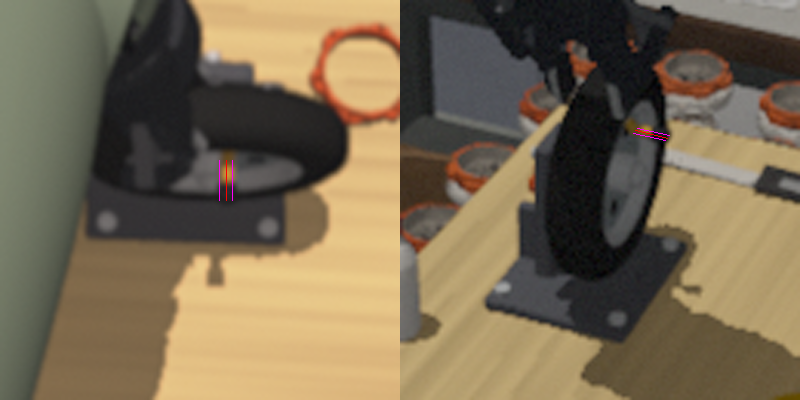

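The wrist camera puts the stem at row 303, where angle 0 predicts 303.1. The top picture agrees, with brass on the zero line at column 443. Now I'll release gently, back out radially, and check again.

```bash
python3 -m handwheel '[{"tx":0,"ty":0,"tz":0,"ax":0,"ay":0,"az":0,"claw":45},{"tx":0,"ty":0,"tz":0,"ax":0,"ay":0,"az":0,"claw":60},{"tx":0,"ty":0,"tz":0,"ax":0,"ay":0,"az":0,"claw":70},{"tx":0,"ty":0,"tz":0,"ax":0,"ay":0,"az":0,"claw":70},{"tx":0,"ty":0.2,"tz":0.46,"ax":0,"ay":0,"az":0,"claw":70},{"tx":0,"ty":0.45,"tz":1.06,"ax":0,"ay":0,"az":0,"claw":70},{"tx":0,"ty":0.78,"tz":1.84,"ax":0,"ay":0,"az":0,"claw":70},{"tx":0,"ty":0.78,"tz":1.84,"ax":0,"ay":0,"az":0,"claw":70},{"tx":0,"ty":0.78,"tz":1.84,"ax":0,"ay":0,"az":0,"claw":70}]'
cat > chk.py <<'E'
from plan import *
s=bot.read_state();print(s['time'],s['ee_pos'],s['contact_force'],s['opening'])
for k in('wrist','top'):
    im=bot.grab_frame(k);c=bot.camera_model(k)
    for r in bot.outline_of(k,'valve_stem')[:2]: print(k,r['p'],r['at'],np.argwhere(r['region']).min(0),np.argwhere(r['region']).max(0))
    for ph in(-.2,-.1,0,.1,.2): print(ph,np.array(proj(c,stem(*v,ph))),np.array(proj(c,stem(*v,ph,-.03))))
    if k=='wrist':
        for ph in(-.1,0,.1):
            a=[tuple(int(round(t)) for t in np.array(proj(c,stem(*v,ph,X))[::-1])) for X in(-.044,-.02)]
            cv2.line(im,*a,(255,0,255) if ph else(255,0,0),1)
        cv2.imwrite('pics/end.png',im[:,:,::-1])
E
python3 chk.py
```

```text
time: 7.02
ee_pos: [0.5986, -0.1517, 0.3798]
orientation: [0.199, 0.98, 0.013, 0.003]
contact_force: [0.6, -1.0, -0.4]
opening: 0.0701
7.025 [ 0.599 -0.152  0.38 ] [ 0.599 -0.968 -0.365] 0.07009543673292007
wrist 0.64 [236.3, 271.3] [230 255] [245 287]
-0.2 [228.652 253.601] [228.694 273.478]
-0.1 [233.101 253.978] [233.142 273.737]
0 [237.223 254.415] [237.264 274.038]
0.1 [240.973 254.904] [241.014 274.376]
0.2 [244.314 255.439] [244.354 274.746]
top 0.57 [217.8, 441.9] [210 441] [225 446]
-0.2 [224.564 438.919] [216.96  438.931]
-0.1 [224.578 440.969] [216.97  440.975]
0 [224.638 443.002] [217.028 443.003]
0.1 [224.743 444.996] [217.134 444.991]
0.2 [224.892 446.928] [217.286 446.918]
```

View pics/end.png

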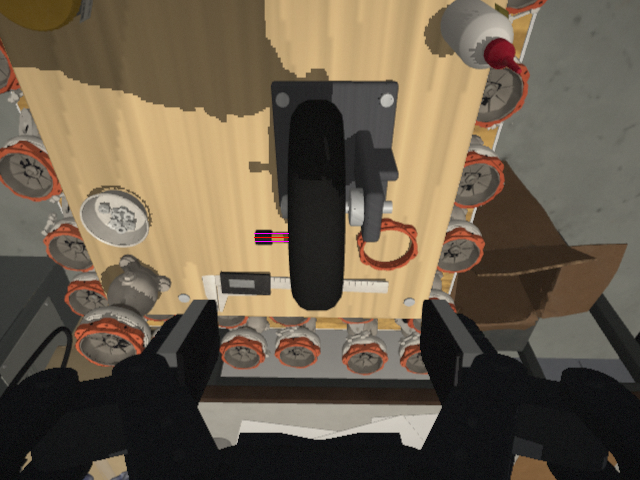

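The gripper is clear and the stem sits on the zero line (rows 230–245, prediction 237). As one last check I'll estimate the wheel centre separately in each camera, to cancel calibration offsets.

Run:
```python
from plan import *
from scipy.optimize import minimize,brentq
def tyre(x,y,yaw,sh=.0124): return np.vstack([cyl(x,y,yaw,.08-sh,.018),cyl(x,y,yaw,.08-sh*.3,.014),cyl(x,y,yaw,.08,.008)])
for k in('wrist','top'):
    im=bot.grab_frame(k);c=bot.camera_model(k)
    r=bot.outline_of(k,'cart_wheel')[0]['region'].astype(np.uint8);r=cv2.morphologyEx(r,cv2.MORPH_OPEN,np.ones((13,13)))
    m=np.zeros((480,640),np.uint8);cv2.fillConvexPoly(m,cv2.convexHull(np.argwhere(r)[:,::-1].astype(np.int32)),1)
    def f(p): a=mask(c,tyre(p[0],p[1],v[2]));return 1-(a&m).sum()/(a|m).sum()
    p=minimize(f,v[:2],method='Nelder-Mead',options=dict(initial_simplex=[v[:2],v[:2]+[.008,0],v[:2]+[0,.008]]));
    S=bot.outline_of(k,'valve_stem')
    if not S: print(k,p.x,p.fun,'no stem');continue
    b=np.argwhere(S[0]['region']);i=0 if k=='wrist' else 1
    mid=(b[:,i].min()+b[:,i].max())/2
    g=lambda ph,q:proj(c,stem(q[0],q[1],v[2],ph,-.035))[i]-mid
    print(k,p.x,p.fun,mid,'phi own centre',brentq(g,-.8,.8,(p.x,)),'phi joint centre',brentq(g,-.8,.8,(v,)))
```

```text
wrist [ 0.599 -0.214] 0.20009750661652037 238.0 phi own centre 0.06489722724541913 phi joint centre 0.026436645794559
top [ 0.598 -0.215] 0.12482662968099856 no stem
```

```bash
python3 -c "
from cell import bot
s=bot.read_state();print(s['time'],s['contact_force']);print(bot.finish_job())"
```

```text
7.525 [-1.15198573 -0.05850829  0.30794948]
the job is handed in; nothing more can be done
None
```

The larger wheel's valve stem now stands at the top, and I handed the job in at 7.5 s. I pinched the tyre from above at about +0.4 rad and swung it about the axle by 0.8 rad to the left. Then I opened the fingers and backed straight out. The arm was never near the stem cap or the smaller wheel.

**Last checks after letting go:**
- **Stem angle, joint wheel centre:** the wrist camera gives about 0.00 to +0.03 rad. The top camera gives about -0.05 to +0.03 rad.
- **Gripper:** it was clear of everything, with about 1 N of residual force, which is sensor noise.

**Checks that failed or disagreed:**
- With the wheel centre refitted from the last wrist picture alone, the angle came out at +0.06 rad. That tyre fit was poor (20% mismatch), so I gave it little weight.
- The network missed the stem in the last top picture, so that camera's own-centre check could not be done. Its wheel centre did match the earlier fit.
- I did not take a separate last look at the smaller wheel.

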